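Fetch the little vase from behind the glaze containers

ROBOT

A 6-joint arm with a two-finger parallel gripper is mounted at the origin on the work surface. World frame = base frame: x ahead of the robot, y to its left, z up, the work surface at z = 0. Lengths are in mm, angles in degrees, forces in N, time in s.
With the tool pointing down it reaches from about 300 to 850 mm from the base axis. Payload 4.2 kg.
Tool frame: the origin (TCP) lies between the finger pads; the fingertips stand 14 mm ahead of it and the grasp point (between the pads) lies 5 mm behind it; z points along the fingers, y is the line along which they close (so a half turn about z gives the same grasp; the last joint's range is limited). The gripper opens to 91 mm and grips with 3 to 60 N. Pads are 32 mm wide; open, the fingers measure 118 mm over their backs; the gripper's body (76 mm by 178 mm) begins 60 mm behind the grasp point.
Start: joints at [-68.354, 18.312, 89.639, -0, 72.044, -1.146], TCP at [222.755, -530.118, 198.876] pointing down, gripper open.
Joint ranges: [-177.97, 177.97], [-48.28, 115.42], [12.27, 149.76], [-77.06, 257.06], [2.81, 150.46], [-146.56, 146.56]. Speed limits (degrees/s): [147.25, 147.25, 180, 180, 180, 180].

INTERFACE

Orientations are given as [roll, pitch, yaw] about the fixed x, y, z axes, in that order (R = Rz(yaw) Ry(pitch) Rx(roll)).
In Python, from workcell import * gives the robot as it stands. The module is installed in compiled form; this text tells all that it offers.
- The arm moves only by the tool send_rows, never from a script. Its argument "deltas" is a list of rows, each a list of 2 entries, a list of its own where there are three numbers: the shift along the tool's x, y, z normalised to -1 to 1, where 1 is 0.5 m, then the turn, a rotation vector about the tool's x, y, z normalised to -1 to 1, where 1 is 0.5 rad. A call has 1 to 10 rows; each row shifts and turns the commanded pose from where the row before left it, along the tool's axes as they then stand; what a row does not reach is not made up. A row lasts 1/10 s, in which the tool goes at most 50 mm and 8.59 degrees, less where a joint would pass 70% of its speed; a pose out of reach is approached as far as the arm can. A call with a number of a shift or a turn outside -1 to 1 is refused whole. A call with a gripper value outside its range is refused whole. "grip" is the closure, from 0 (fully open) to 1 (shut), set as the call begins (left out, the last holds). The fingers move at their own pace and stop on an object; "grip_force" is the grip in N (left out, the last holds). Time passes only in rows, so rows that do not move let the fingers close. It gives the time, the measured TCP pose, the force, the opening and the grip force at its end, in the units of the state.
- state(): the state, without advancing time (a new reading comes with each control period).
- grab_frame(name): name is "side" or "top" or "wrist"; returns the picture (420x560x3 uint8, red, green, blue); there is no depth.
- calibration(name): a dict with "mtx" (3x3 intrinsics, pixels), "R" (3x3) and "t" (3): a world point X has camera coordinates R X + t. Camera axes: x right, y down, z forward; pixel columns grow to the right and rows downward; lengths in mm; the calibration is good to about 2 mm. A picture is of the moment at which its call begins: read the wrist's pose just before it. calibration takes no time and is no camera call; for the wrist camera it gives the pose at the moment of the call.
- job_done(): hands the job in; it is judged then, once.
Trained networks look in the newest picture that a camera, given by its name, has taken for a name from the list of things; names that differ only in an ending like _2 or _b are one class to them, and where a whole thing is asked for, a point or a joint stands for the part that bears it (a point fixed in the world has none). Each returns a list of dicts, best first, with "p" (0 to 1); they miss things now and then, are a little off and sometimes report something else, mostly with a low value. They report only what shows in the picture. A call takes as long as a camera call.
- trace(camera, label): "pixels" (420x560 bool, what is visible of it) and "bbox" ([left, top, width, height] in pixels, round what is visible of it).
The state is a dict: "time_s": time; "qpos": joint angles; "qvel": joint speeds; "effort": joint torques, N m; "ee_pos": TCP position; "ee_rot": TCP orientation; "force": force on the tool from outside, world axes, zero at the start; "torque": the same for the moment, N m; "gripper_width": finger opening in mm; "gripper_force": force on a finger pad.
Only numpy, scipy, OpenCV 4.12 (cv2) and the standard library are available. Lean on these libraries where they do the work, as an engineer would, in place of code of your own. Each camera call takes 0.05 s, during which the arm holds its last target. There are 200 camera calls.

TASK

The little terracotta vase on the storage tray is hemmed in by three glaze containers: first move all three containers off the tray onto the plywood ware board, then stand the vase upright in the centre of the banding wheel, and only then put each container back upright on the tray, on the same cork spot it came from. Do not drop or tip over the containers or the vase, and do not disturb the brush mug or the spare tub.

Things in the scene. Friction and masses are not known exactly. Their poses are not given: they have to be found in the camera images.
- jar: Round white plastic glaze jar, paper label, as wide as its lid: body 56 mm across up to 82 mm high, black round lid 58 mm across from 82 to 110 mm (total height 110 mm), 0.3 kg. Origin: centre of its underside, z up. Grip it by the lid.
- bottle: Round white plastic glaze bottle with a narrow cap: body 56 mm across up to 80 mm high, tapering to 26 mm at 100 mm, black round cap 30 mm across from 100 to 136 mm (total height 136 mm), 0.28 kg. Origin: centre of its underside, z up. Grip it by the cap.
- canister: Square white plastic glaze canister: 54 x 54 mm body up to 100 mm high, black square lid 50 x 50 mm from 100 to 120 mm (total height 120 mm), 0.35 kg. Origin: centre of its underside, z up; its side faces look along its own x and y axes. Grip it across two parallel side faces, near the top.
- vase: Little unglazed terracotta bud vase, 62 mm high: foot 34 mm across, straight belly 44 mm across from 14 to 42 mm high, neck 26 mm, lip 32 mm, 0.12 kg. Origin: centre of its underside, z up. It starts on bare wood between the three containers, too close to them for the gripper.
- tray: Fixed wooden tray, 160 (its x) by 240 mm (y), top 12 mm above the table, ledge to 24 mm, 8 mm wide, along its +x (far) edge. Origin: centre of its underside. Cork spots 66 mm across, flush, at (x, y) = (-36, 0), (28, 64), (28, -64) mm in its frame; on each stands one container (which one differs between starts), within 3 mm of its centre. The vase starts at about (28, 0). Its yaw varies.
- board: Fixed plywood ware board on two battens, the side area: 250 mm (its x) by 200 mm (its y), flat top 18 mm above the table, empty at the start. Origin: centre of its underside. It lies on the left or on the right of the tray.
- wheel: Banding wheel: fixed round flat aluminium head, 170 mm across, top face 70 mm above the table, with fine concentric rings, on a dark foot; it does not turn. Origin: centre of its underside, so the head's centre is 70 mm above it. It is on the other side of the tray from the ware board.
- brush_mug: Blue ceramic mug full of brushes, loose, a bystander: 68 mm across, 85 mm high, the brushes reach 155 mm. Origin: centre of its underside. Not to be disturbed.
- spare_tub: Spare white round tub, loose, a bystander: 80 mm across, 90 mm high. Origin: centre of its underside. Not to be disturbed.

How it is judged:
By the outcome, as a careful person would: the job done as asked, in the order asked, and still so for the second after the job is handed in, with the robot touching nothing.
It also fails if it takes over 144 s, if anything falls off the work surface, if the arm or the gripper's body presses on something with over 40 N, if the wrist force passes 120 N, or if a joint passes its speed limit or range.

## Working session

There is one attempt and no reset: what is moved stays moved. The work goes in short steps, Python scripts to look and compute and a tool call to move; the robot and the scene stay as the last step left them, time stands still between calls to the robot, and variables do not carry over. Pictures are saved under pics/ and viewed, at most 14 in all, crops included, and the job is handed in when it is done.

Besides the shell and the picture viewer there is one more tool, called after "Request:" as a command line: name --argument value ..., lists and objects as JSON in quotes. send_rows: Moves the arm, as the interface text tells. Scaled input: -1 to 1 covers 0.5 m each way for a shift and 0.5 rad each way for a turn. Its arguments: {"type":"object","properties":{"deltas":{"type":"array","items":{"type":"array"}},"grip":{"type":"number"},"grip_force":{"type":"number"}},"required":["deltas"]}

```bash
mkdir -p pics
python3 - <<'E'
from workcell import *
import cv2,numpy as np
s=state();print(s)
for n in ["side","top"]:
    im=grab_frame(n);cv2.imwrite(f"pics/{n}0.png",im[:,:,::-1])
    c=calibration(n);print(n,c['mtx'].tolist(),c['R'].round(3).tolist(),c['t'].round(1).tolist())
    for l in ["jar","bottle","canister","vase","tray","board","wheel","brush_mug","spare_tub"]:
        print(l,[(round(d['p'],2),d['bbox']) for d in trace(n,l)])
E
```

```text
{'time_s': 0.0, 'qpos': array([-6.83542428e+01,  1.83521787e+01,  8.97055946e+01,  8.63420570e-04,
        7.20433737e+01, -1.14481145e+00]), 'qvel': array([ 0.02753244,  0.059013  , -0.04802175,  0.0683714 , -0.02068227,
        0.04460901]), 'effort': array([ 5.87524373e-04, -4.12457621e+01, -2.31973493e+01,  7.28612160e-02,
        4.56265337e-02, -1.54155136e-04]), 'ee_pos': array([ 222.55695148, -529.61559056,  198.02040955]), 'ee_rot': array([-1.79898890e+02, -2.84158301e-03,  2.27902992e+01]), 'force': array([ 1.3355946, -0.0882767, -0.4439579]), 'torque': array([0.01109377, 0.00483021, 0.00780805]), 'gripper_force': 0.0, 'gripper_width': 90.97816457738949}
side [[422.8972245404049, 0.0, 283.9049287734482], [0.0, 422.8972245404049, 202.53188973588112], [0.0, 0.0, 1.0]] [[-0.94, -0.342, 0.006], [-0.171, 0.455, -0.874], [0.296, -0.822, -0.486]] [560.3, 151.4, 785.7]
jar [(0.78, [276.0, 178.4, 30.8, 60.6])]
bottle [(0.84, [242.0, 178.4, 30.4, 75.4]), (0.3, [126.4, 228.1, 52.0, 62.3])]
canister [(0.77, [252.2, 161.3, 26.0, 58.1])]
vase [(0.34, [312.3, 158.3, 99.7, 39.7])]
tray [(0
[... 264 characters left out ...]
9, 229.0, 54.9, 63.2])]
top [[531.3536570995082, 0.0, 289.86059791326215], [0.0, 531.3536570995082, 214.37996543672563], [0.0, 0.0, 1.0]] [[-0.003, -1.0, 0.012], [-0.994, 0.002, -0.113], [0.113, -0.012, -0.993]] [2.0, 587.2, 1071.5]
jar [(0.55, [260.9, 203.2, 29.6, 32.6]), (0.17, [142.7, 108.8, 48.9, 46.7])]
bottle [(0.93, [224.6, 178.0, 25.8, 36.7])]
canister [(0.55, [281.9, 158.2, 36.6, 46.2]), (0.45, [261.2, 205.8, 27.9, 28.6])]
vase [(0.56, [260.2, 181.6, 13.5, 17.1])]
tray [(0.8, [209.8, 157.1, 124.8, 95.4])]
board [(0.58, [383.0, 204.6, 111.8, 129.3])]
wheel [(0.83, [79.3, 231.5, 86.7, 86.1])]
brush_mug [(0.68, [396.9, 106.3, 49.8, 47.9])]
spare_tub [(0.87, [142.7, 110.2, 47.8, 45.6])]
```

Run:
```python
import cv2
im=cv2.imread("pics/top0.png")
cv2.imwrite("pics/top0c.png",cv2.resize(im[100:340,60:510],(800,427),interpolation=cv2.INTER_CUBIC))
im=cv2.imread("pics/top0.png")
cv2.imwrite("pics/top0t.png",cv2.resize(im[145:265,200:345],(725,600),interpolation=cv2.INTER_CUBIC))
```

```text
(no output)
```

View pics/top0c.png

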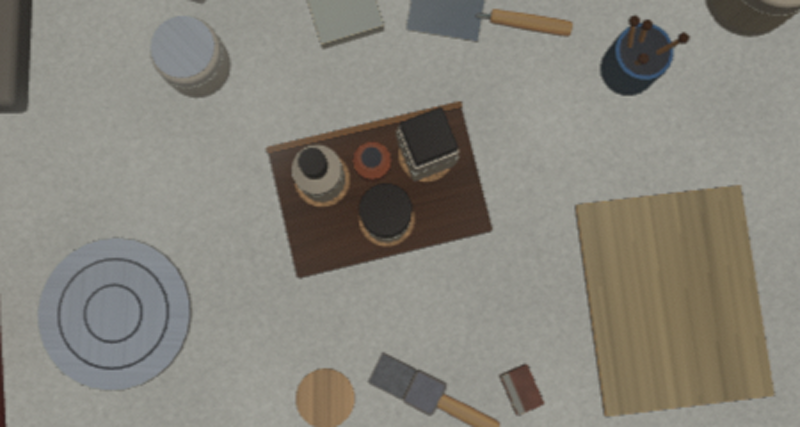

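View pics/top0t.png

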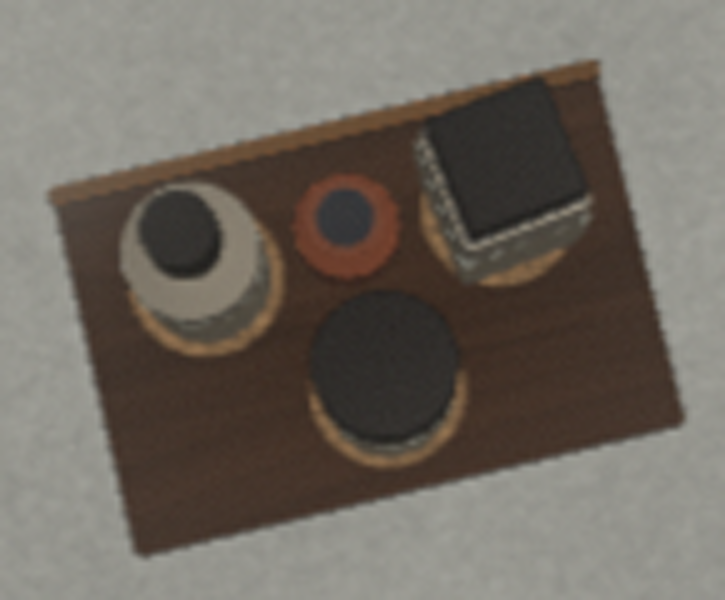

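View pics/side0.png

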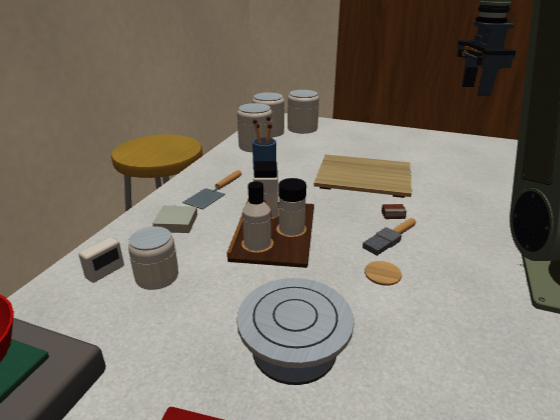

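```bash
cat > h.py <<'E'
from workcell import *
import numpy as np, cv2
from scipy.spatial.transform import Rotation as Ro
def ray(cam,px,z,c=None):
    c=c or calibration(cam); px=np.atleast_2d(px).astype(float)
    d=np.c_[px,np.ones(len(px))]@np.linalg.inv(c['mtx']).T@c['R']; o=-c['R'].T@c['t']
    return (o+d*((z-o[2])/d[:,2])[:,None])[:,:2]
def proj(cam,P,c=None):
    c=c or calibration(cam); q=np.atleast_2d(P)@c['R'].T+c['t']; q=q@c['mtx'].T
    return q[:,:2]/q[:,2:]
def go(p,yaw=None,s=None):
    "total shift in tool axes (units of 0.5 m) and turn (units of 0.5 rad) to target"
    s=s or state(); R=Ro.from_euler('xyz',s['ee_rot'],degrees=True)
    T=Ro.from_euler('xyz',[180,0,s['ee_rot'][2] if yaw is None else yaw],degrees=True)
    print('at',s['ee_pos'].round(1),s['ee_rot'].round(2),'->',p,
     'shift',(R.inv().apply(np.array(p)-s['ee_pos'])/500).round(4),
     'aftershift',(T.inv().apply(np.array(p)-s['ee_pos'])/500).round(4),
     'turn',((R.inv()*T).as_rotvec()/.5).round(4),'rows>=',round(np.linalg.norm(np.array(p)-s['ee_pos'])/50,1))
E
python3 - <<'E'
from h import *
a=lambda p:(np.array(p,float)+.5)/5-.5+[200,145]
b=lambda p:(np.array(p,float)+.5)/(800/450)-.5+[60,100]
n=ray('top',a([(140,555),(683,422)]),12); f=ray('top',a([(50,192),(600,62)]),24)
print('near',n,'far',f)
# fit tray
src=np.array([(-80,120),(-80,-120),(80,120),(80,-120)],float); dst=np.r_[n,f]
sc=src-src.mean(0);dc=dst-dst.mean(0)
U,S,V=np.linalg.svd(sc.T@dc);R=V.T@U.T;t=dst.mean(0)
yaw=np.degrees(np.arctan2(R[1,0],R[0,0]));print('tray',t,yaw,'res',(sc@R.T-dc).round(1))
for q in [(-36,0),(28,64),(28,-64),(28,0)]:print(q,(R@q+t).round(1))
print('jar',ray('top',a((384,367)),122),'bottle',ray('top',a((180,230)),148),'vase',ray('top',a((346,217)),74))
k=ray('top',a([(430,122),(543,78),(588,195),(477,240)]),132);print('can',k,k.mean(0),[np.degrees(np.arctan2(*(k[i]-k[(i+1)%4])[::-1])).round(1) for i in range(4)])
w=ray('top',b((114,313)),70);print('wheel',w)
k=ray('top',b([(577,204),(740,186),(774,395),(606,416)]),18);print('board',k,k.mean(0))
print('mug',ray('top',b((644,52)),85),'tub',ray('top',b((186,50)),90))
E
```

```text
near [[502.82885894 131.12976676]
 [558.311089   -97.749304  ]] far [[655.153105   169.27906328]
 [710.85262809 -63.26685571]]
tray [606.78642026  34.84816758] 13.502448728999198 res [[-1.8  1.7]
 [-1.3 -2.8]
 [ 1.4  0.9]
 [ 1.7  0.1]]
(-36, 0) [571.8  26.4]
(28, 64) [619.1 103.6]
(28, -64) [649.  -20.8]
(28, 0) [634.   41.4]
jar [[570.1714964   27.28364525]] bottle [[619.0544424  103.18014232]] vase [[636.08344809  43.17734342]]
can [[663.23943042   9.53375312]
 [680.33571313 -33.80141959]
 [634.89627742 -50.63900538]
 [617.60700571  -8.23219627]] [649.01960667 -20.78471703] [np.float64(111.5), np.float64(20.3), np.float64(-67.8), np.float64(-158.7)]
wheel [[461.38017906 329.33961979]]
board [[ 588.23722676 -199.40021774]
 [ 609.4827775  -394.91799196]
 [ 363.92178351 -424.07528743]
 [ 340.83039438 -227.27445818]] [ 475.61804554 -311.41698883]
mug [[ 754.72402062 -267.13093257]] tub [[755.60408761 251.96229222]]
```

Request:
send_rows --deltas '[[[0, 0, 0], [0, 0, 0.162]], [[0, 0, 0], [0, 0, 0.162]], [[0.04, -0.04, -0.02], [0, 0, 0]], [[0.06, -0.06, -0.02], [0, 0, 0]], [[0.06, -0.06, -0.02], [0, 0, 0]], [[0.06, -0.06, -0.02], [0, 0, 0]], [[0.06, -0.06, -0.02], [0, 0, 0]], [[0.06, -0.06, 0], [0, 0, 0]], [[0.06, -0.06, 0], [0, 0, 0]], [[0.06, -0.06, 0], [0, 0, 0]]]' --grip 0

```text
time_s: 2.0
ee_pos: [393.3, -251.2, 249.2]
ee_rot: [180.0, -0.0, 13.5]
force: [1.5, -1.0, 0.4]
gripper_width: 91.2
gripper_force: 0.0
```

Request:
send_rows --deltas '[[[0.06, -0.06, 0], [0, 0, 0]], [[0.06, -0.06, 0], [0, 0, 0]], [[0.06, -0.06, 0], [0, 0, 0]], [[0.06, -0.06, 0], [0, 0, 0]], [[0.06, -0.06, 0], [0, 0, 0]], [[0.06, -0.06, 0], [0, 0, 0]], [[0.06, -0.06, 0], [0, 0, 0]], [[0.058, -0.042, 0], [0, 0, 0]], [[0, 0, 0], [0, 0, 0]], [[0, 0, 0], [0, 0, 0]]]'

```text
time_s: 3.0
ee_pos: [571.0, 28.1, 248.4]
ee_rot: [180.0, 0.1, 13.6]
force: [0.5, 0.3, 0.1]
gripper_width: 91.2
gripper_force: 0.0
```

Run:
```python
from h import *
c=calibration('wrist');im=grab_frame('wrist');cv2.imwrite('pics/w1.png',im[:,:,::-1])
print(-c['R'].T@c['t'],c['R'].round(3).tolist(),c['mtx'].round(0).tolist());np.savez('w1.npz',**c)
for i in range(3):
    s=state();print(s['ee_pos'],s['ee_rot'],s['force'],s['time_s']); grab_frame('top')
go([571,27,103],13.5)
```

```text
[653.37777631  47.99558717 434.70280028] [[0.235, -0.972, 0.001], [-0.928, -0.224, 0.299], [-0.29, -0.071, -0.954]] [[333.0, 0.0, 280.0], [0.0, 333.0, 208.0], [0.0, 0.0, 1.0]]
[570.59193123  27.36952174 248.5875106 ] [1.79977767e+02 6.42599693e-02 1.35208245e+01] [ 0.17501806 -0.39343488 -0.18062201] 3.05
[570.44188866  26.976001   248.82056711] [1.79979876e+02 4.09272448e-02 1.34736040e+01] [0.35512115 0.43862431 0.80595741] 3.1
[570.40564618  26.7399286  248.97498561] [1.79982513e+02 2.14597124e-02 1.34404272e+01] [-0.937624    0.11441501  0.74799085] 3.15
at [570.5  26.7 249.1] [179.98   0.    13.43] -> [571, 27, 103] shift [ 0.0012 -0.0005  0.2922] aftershift [ 0.0012 -0.0004  0.2922] turn [ 0.0006  0.     -0.0025] rows>= 2.9
```

View pics/w1.png

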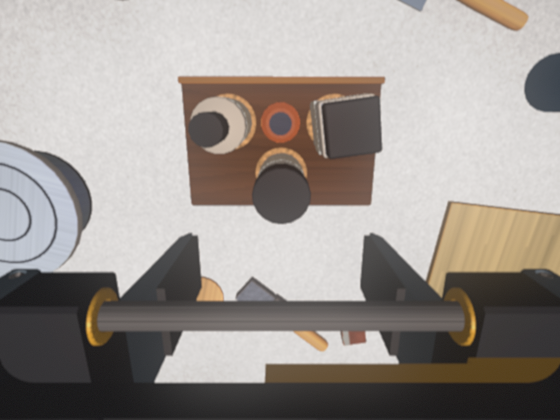

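Run:
```python
from h import *
c=dict(np.load('w1.npz'))
r=lambda p,z:ray('wrist',p,z,c).round(1)
n=r([(192,205.5),(372,205.5)],12); f=r([(179,77),(385,77)],24)
src=np.array([(-80,120),(-80,-120),(80,120),(80,-120)],float); dst=np.r_[n,f]
sc=src-src.mean(0);dc=dst-dst.mean(0)
U,S,V=np.linalg.svd(sc.T@dc);R=V.T@U.T;t=dst.mean(0)
print('tray',t,np.degrees(np.arctan2(R[1,0],R[0,0])),(sc@R.T-dc).round(1).tolist())
for q in [(-36,0),(28,64),(28,-64),(28,0)]:print(q,(R@q+t).round(1))
k=r([(318,100),(380,95),(381,153),(327,157)],132)
print('jar',r((281,194),122),'bottle',r((209,129),148),'vase',r((281,123),74),'can',k.mean(0),[np.degrees(np.arctan2(*(k[i]-k[(i+1)%4])[::-1])).round(1) for i in range(4)],k.tolist())
im=cv2.imread('pics/w1.png')
for l in ['jar','canister','bottle','vase']:
    print(l,proj('wrist',[[*(R@{'jar':(-36,0),'bottle':(28,64),'canister':(28,-64),'vase':(28,0)}[l]+t),{'jar':122,'bottle':148,'canister':132,'vase':74}[l]]],c).round(1))
```

```text
tray [605.525  34.1  ] 13.627731543066705 [[-1.1, 0.4], [-0.6, -0.6], [0.5, 1.5], [1.2, -1.3]]
(-36, 0) [570.5  25.6]
(28, 64) [617.7 102.9]
(28, -64) [647.8 -21.5]
(28, 0) [632.7  40.7]
jar [[572.2  27.6]] bottle [[619.6 101.4]] vase [[634.8  42.6]] can [649.15 -18.  ] [np.float64(108.0), np.float64(19.7), np.float64(-72.3), np.float64(-155.2)] [[664.1, 16.9], [680.6, -33.9], [633.4, -50.8], [618.5, -4.2]]
jar [[282.5 196.1]]
canister [[354.8 129.4]]
bottle [[206.8 130.9]]
vase [[282.3 125.4]]
```

Request:
send_rows --deltas '[[[0, 0, 0.04], [0, 0, 0]], [[0, 0, 0.06], [0, 0, 0]], [[0, 0, 0.06], [0, 0, 0]], [[0, 0, 0.06], [0, 0, 0]], [[0, 0, 0.04], [0, 0, 0]], [[0, 0, 0.02], [0, 0, 0]], [[0, 0, 0.01], [0, 0, 0]], [[0, 0, 0], [0, 0, 0]], [[0, 0, 0], [0, 0, 0]]]'

```text
time_s: 4.1
ee_pos: [571.9, 27.5, 105.0]
ee_rot: [180.0, -0.1, 13.5]
force: [0.9, 0.4, 0.3]
gripper_width: 91.4
gripper_force: 0.0
```

Request:
send_rows --deltas '[[[0, 0, 0], [0, 0, 0]], [[0, 0, 0], [0, 0, 0]], [[0, 0, 0], [0, 0, 0]], [[0, 0, 0], [0, 0, 0]], [[0, 0, 0], [0, 0, 0]], [[0, 0, 0], [0, 0, 0]], [[0, 0, 0], [0, 0, 0]], [[0, 0, 0], [0, 0, 0]]]' --grip 1 --grip_force 30

```text
time_s: 4.9
ee_pos: [571.2, 27.6, 104.0]
ee_rot: [180.0, -0.0, 13.5]
force: [0.0, -0.4, 0.6]
gripper_width: 56.2
gripper_force: 30.0
```

Request:
send_rows --deltas '[[[0, 0, -0.02], [0, 0, 0]], [[0, 0, -0.04], [0, 0, 0]], [[0, 0, -0.04], [0, 0, 0]], [[-0.01, 0.03, -0.02], [0, 0, 0]], [[-0.016, 0.054, 0], [0, 0, 0]], [[-0.018, 0.06, 0], [0, 0, 0]], [[-0.018, 0.06, 0], [0, 0, 0]], [[-0.018, 0.06, 0], [0, 0, 0]], [[-0.018, 0.06, 0], [0, 0, 0]], [[-0.018, 0.06, 0], [0, 0, 0]]]'

```text
time_s: 5.9
ee_pos: [558.3, -174.6, 163.3]
ee_rot: [-180.0, 0.1, 13.5]
force: [-0.2, 0.3, -3.6]
gripper_width: 56.2
gripper_force: 30.0
```

Request:
send_rows --deltas '[[[-0.018, 0.06, 0], [0, 0, 0]], [[-0.018, 0.06, 0], [0, 0, 0]], [[-0.018, 0.06, 0], [0, 0, 0]], [[-0.01, 0.05, 0], [0, 0, 0]], [[-0.01, 0.02, 0], [0, 0, 0]], [[0, 0, 0.03], [0, 0, 0]], [[0, 0, 0.04], [0, 0, 0]], [[0, 0, 0.02], [0, 0, 0]], [[0, 0, 0.007], [0, 0, 0]], [[0, 0, 0.005], [0, 0, 0]]]'

```text
time_s: 6.9
ee_pos: [552.8, -302.6, 112.9]
ee_rot: [-180.0, 0.0, 13.5]
force: [0.0, 0.6, -3.8]
gripper_width: 56.1
gripper_force: 30.0
```

Request:
send_rows --deltas '[[[0, 0, 0.003], [0, 0, 0]], [[0, 0, 0], [0, 0, 0]], [[0, 0, 0], [0, 0, 0]]]'

```text
time_s: 7.2
ee_pos: [553.1, -302.8, 112.0]
ee_rot: [180.0, -0.0, 13.5]
force: [-0.3, -0.2, -3.7]
gripper_width: 55.7
gripper_force: 30.0
```

Request:
send_rows --deltas '[[[0, 0, 0.002], [0, 0, 0]], [[0, 0, 0], [0, 0, 0]], [[0, 0, 0], [0, 0, 0]]]'

```text
time_s: 7.5
ee_pos: [552.8, -302.7, 110.5]
ee_rot: [180.0, -0.0, 13.5]
force: [-0.0, 0.8, -3.5]
gripper_width: 55.8
gripper_force: 30.0
```

Request:
send_rows --deltas '[[[0, 0, 0.001], [0, 0, 0]], [[0, 0, 0], [0, 0, 0]], [[0, 0, 0], [0, 0, 0]]]'

```text
time_s: 7.8
ee_pos: [552.9, -302.8, 110.0]
ee_rot: [180.0, -0.0, 13.5]
force: [-0.1, 0.7, -2.2]
gripper_width: 56.3
gripper_force: 30.0
```

Request:
send_rows --deltas '[[[0, 0, 0], [0, 0, 0]], [[0, 0, 0], [0, 0, 0]], [[0, 0, 0], [0, 0, 0]], [[0, 0, 0], [0, 0, 0]], [[0, 0, -0.02], [0, 0, 0]], [[0, 0, -0.05], [0, 0, 0]], [[0, 0, -0.06], [0, 0, 0]], [[0.012, -0.028, -0.02], [0, 0, 0]], [[0.026, -0.06, 0], [0, 0, 0]], [[0.028, -0.066, 0], [0, 0, 0]]]' --grip 0

```text
time_s: 8.8
ee_pos: [566.9, -218.9, 185.2]
ee_rot: [180.0, -0.0, 13.4]
force: [1.1, 0.9, -0.1]
gripper_width: 91.2
gripper_force: 0.0
```

Request:
send_rows --deltas '[[[0.028, -0.066, 0], [0, 0, 0]], [[0.028, -0.066, 0], [0, 0, 0]], [[0.028, -0.066, 0], [0, 0, 0]], [[0.028, -0.066, 0], [0, 0, 0]], [[0.028, -0.066, 0], [0, 0, 0]], [[0.028, -0.066, 0], [0, 0, 0]], [[0.028, -0.066, 0], [0, 0, 0]], [[0.028, -0.066, 0], [0, 0, 0]], [[0.02, -0.05, 0], [0, 0, 0]], [[0.008, -0.026, 0], [0, 0, 0]]]'

```text
time_s: 9.8
ee_pos: [618.3, 106.1, 184.4]
ee_rot: [-180.0, 0.0, 13.7]
force: [0.1, 0.2, -0.1]
gripper_width: 91.2
gripper_force: 0.0
```

Run:
```python
from h import *
for i in range(3): grab_frame('side')
s=state();print(s['ee_pos'],s['gripper_width']);go([619,102.7,128],13.5)
im=grab_frame('side');cv2.imwrite('pics/s1.png',cv2.resize(im[60:300,180:460],(700,600))[:,:,::-1])
```

```text
[618.26683309 103.3182606  184.5819508 ] 91.23498411666928
at [618.3 103.3 184.6] [1.7996e+02 5.0000e-02 1.3600e+01] -> [619, 102.7, 128] shift [0.0012 0.0015 0.1132] aftershift [0.0011 0.0015 0.1132] turn [0.0013 0.0018 0.0034] rows>= 1.1
```

View pics/s1.png

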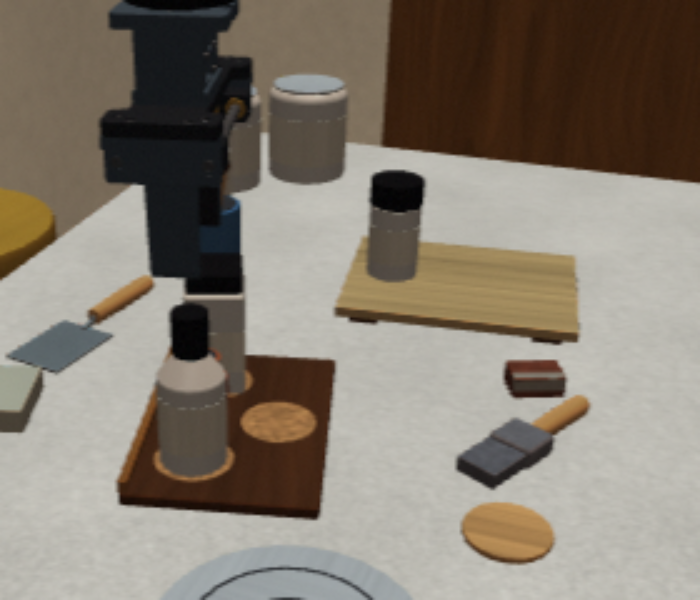

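Request:
send_rows --deltas '[[[0.001, 0.001, 0.04], [0, 0, 0]], [[0, 0, 0.04], [0, 0, 0]], [[0, 0, 0.02], [0, 0, 0]], [[0, 0, 0.013], [0, 0, 0]], [[0, 0, 0], [0, 0, 0]], [[0, 0, 0], [0, 0, 0]]]'

```text
time_s: 10.6
ee_pos: [620.0, 102.3, 129.1]
ee_rot: [180.0, -0.1, 13.5]
force: [0.2, 0.3, 0.8]
gripper_width: 91.0
gripper_force: 0.0
```

Request:
send_rows --deltas '[[[0, 0, 0], [0, 0, 0]], [[0, 0, 0], [0, 0, 0]], [[0, 0, 0], [0, 0, 0]], [[0, 0, 0], [0, 0, 0]], [[0, 0, 0], [0, 0, 0]], [[0, 0, 0], [0, 0, 0]], [[0, 0, 0], [0, 0, 0]], [[0, 0, 0], [0, 0, 0]], [[0, 0, 0], [0, 0, 0]]]' --grip 1 --grip_force 30

```text
time_s: 11.5
ee_pos: [619.4, 102.8, 128.4]
ee_rot: [-180.0, -0.0, 13.5]
force: [-1.2, 0.6, 0.6]
gripper_width: 28.2
gripper_force: 30.0
```

Request:
send_rows --deltas '[[[0, 0, -0.02], [0, 0, 0]], [[0, 0, -0.05], [0, 0, 0]], [[0, 0, -0.06], [0, 0, 0]], [[0, 0, -0.06], [0, 0, 0]], [[0, 0, -0.05], [0, 0, 0]], [[-0.018, 0.028, -0.02], [0, 0, 0]], [[-0.036, 0.056, 0], [0, 0, 0]], [[-0.042, 0.064, 0], [0, 0, 0]], [[-0.042, 0.064, 0], [0, 0, 0]], [[-0.042, 0.064, 0], [0, 0, 0]]]'

```text
time_s: 12.5
ee_pos: [562.2, -54.8, 257.3]
ee_rot: [180.0, 0.2, 13.5]
force: [-0.0, 0.0, -3.2]
gripper_width: 28.2
gripper_force: 30.0
```

Request:
send_rows --deltas '[[[-0.042, 0.064, 0], [0, 0, 0]], [[-0.042, 0.064, 0], [0, 0, 0]], [[-0.042, 0.064, 0], [0, 0, 0]], [[-0.042, 0.064, 0], [0, 0, 0]], [[-0.042, 0.064, 0], [0, 0, 0]], [[-0.042, 0.064, 0], [0, 0, 0]], [[-0.03, 0.05, 0.02], [0, 0, 0]], [[-0.015, 0.021, 0.05], [0, 0, 0]], [[0, 0, 0.06], [0, 0, 0]], [[0, 0, 0.05], [0, 0, 0]]]'

```text
time_s: 13.5
ee_pos: [470.4, -309.1, 166.1]
ee_rot: [-179.9, 0.2, 13.4]
force: [0.5, -0.2, -3.0]
gripper_width: 28.1
gripper_force: 30.0
```

Request:
send_rows --deltas '[[[0, 0, 0.04], [0, 0, 0]], [[0, 0, 0.015], [0, 0, 0]], [[0, 0, 0.007], [0, 0, 0]], [[0, 0, 0.003], [0, 0, 0]], [[0, 0, 0], [0, 0, 0]], [[0, 0, 0], [0, 0, 0]]]'

```text
time_s: 14.1
ee_pos: [473.4, -308.9, 136.8]
ee_rot: [179.9, -0.1, 13.5]
force: [-0.1, -0.3, -3.5]
gripper_width: 28.2
gripper_force: 30.0
```

Request:
send_rows --deltas '[[[0, 0, 0.003], [0, 0, 0]], [[0, 0, 0], [0, 0, 0]], [[0, 0, 0], [0, 0, 0]]]'

```text
time_s: 14.4
ee_pos: [473.0, -308.5, 134.5]
ee_rot: [180.0, -0.0, 13.5]
force: [0.3, -1.0, -2.9]
gripper_width: 28.4
gripper_force: 30.0
```

Request:
send_rows --deltas '[[[0, 0, 0.001], [0, 0, 0]], [[0, 0, 0], [0, 0, 0]], [[0, 0, 0], [0, 0, 0]]]'

```text
time_s: 14.7
ee_pos: [473.1, -308.6, 134.3]
ee_rot: [180.0, -0.0, 13.5]
force: [-0.1, 0.4, 0.4]
gripper_width: 28.4
gripper_force: 30.0
```

Request:
send_rows --deltas '[[[0, 0, 0], [0, 0, 0]], [[0, 0, 0], [0, 0, 0]], [[0, 0, 0], [0, 0, 0]], [[0, 0, 0], [0, 0, 0]], [[0, 0, -0.02], [0, 0, 0]], [[0, 0, -0.05], [0, 0, 0]], [[0, 0, -0.05], [0, 0, 0]], [[0.026, -0.026, -0.04], [0, 0, 0]], [[0.05, -0.05, -0.02], [0, 0, 0]], [[0.05, -0.05, 0], [0, 0, 0]]]' --grip 0

```text
time_s: 15.7
ee_pos: [520.9, -232.7, 226.9]
ee_rot: [179.8, -0.2, 13.4]
force: [0.2, -0.5, -0.1]
gripper_width: 90.8
gripper_force: 0.0
```

Request:
send_rows --deltas '[[[0.05, -0.05, 0], [0, 0, 0]], [[0.05, -0.05, 0], [0, 0, 0]], [[0.05, -0.05, 0], [0, 0, 0]], [[0.05, -0.05, 0], [0, 0, 0]], [[0.05, -0.05, 0], [0, 0, 0]], [[0.05, -0.05, 0], [0, 0, 0]], [[0.05, -0.05, 0], [0, 0, 0]], [[0, 0, 0], [0, 0, -0.122]], [[0, 0, 0], [0, 0, -0.122]], [[0, 0, 0], [0, 0, 0]]]'

```text
time_s: 16.7
ee_pos: [649.0, -21.1, 224.4]
ee_rot: [180.0, -0.0, 20.5]
force: [0.2, 0.2, 0.4]
gripper_width: 91.2
gripper_force: 0.0
```

Run:
```python
from h import *
for i in range(3): grab_frame('side')
go([648.5,-20.5,97],20.5)
c=calibration('wrist');im=grab_frame('wrist');np.savez('w2.npz',**c)
cv2.imwrite('pics/w2.png',im[:,:,::-1])
d=trace('wrist','canister');print([(x['p'],x['bbox']) for x in d])
print(proj('wrist',[[648.5,-20.5,132]],c))
```

```text
at [648.7 -21.7 224.3] [ 1.7998e+02 -3.0000e-02  2.0420e+01] -> [648.5, -20.5, 97] shift [ 0.0003 -0.0026  0.2546] aftershift [ 0.0004 -0.0025  0.2546] turn [ 0.0006 -0.0009 -0.0028] rows>= 2.5
[(0.92, [249.1, 152.1, 59.5, 79.5])]
[[278.8223255  205.19746617]]
```

View pics/w2.png

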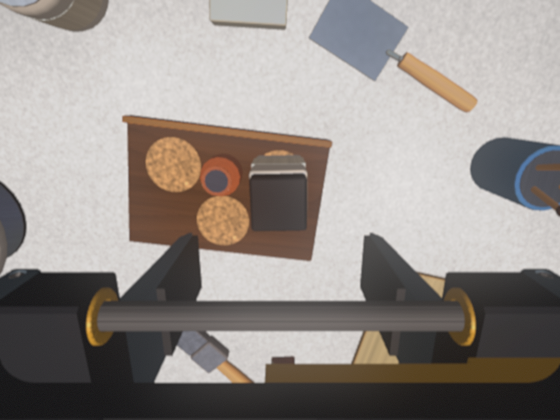

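Request:
send_rows --deltas '[[[0.001, -0.002, 0.04], [0, 0, -0.02]], [[0, 0, 0.06], [0, 0, 0]], [[0, 0, 0.06], [0, 0, 0]], [[0, 0, 0.05], [0, 0, 0]], [[0, 0, 0.03], [0, 0, 0]], [[0, 0, 0.014], [0, 0, 0]], [[0, 0, 0], [0, 0, 0]], [[0, 0, 0], [0, 0, 0]]]'

```text
time_s: 17.75
ee_pos: [649.6, -20.6, 97.8]
ee_rot: [180.0, -0.1, 21.1]
force: [0.8, 0.6, 0.8]
gripper_width: 91.3
gripper_force: 0.0
```

Request:
send_rows --deltas '[[[0, 0, 0], [0, 0, 0]], [[0, 0, 0], [0, 0, 0]], [[0, 0, 0], [0, 0, 0]], [[0, 0, 0], [0, 0, 0]], [[0, 0, 0], [0, 0, 0]], [[0, 0, 0], [0, 0, 0]], [[0, 0, 0], [0, 0, 0]], [[0, 0, 0], [0, 0, 0]]]' --grip 1 --grip_force 30

```text
time_s: 18.55
ee_pos: [648.9, -19.9, 97.3]
ee_rot: [-180.0, -0.0, 21.1]
force: [-0.7, 2.5, 4.5]
gripper_width: 50.0
gripper_force: 31.3
```

Run:
```python
from h import *
im=cv2.imread('pics/w2.png');c=dict(np.load('w2.npz'))
hsv=cv2.cvtColor(im,cv2.COLOR_BGR2HSV)
m=cv2.inRange(hsv,(8,90,110),(25,255,255));m=cv2.morphologyEx(m,cv2.MORPH_CLOSE,np.ones((5,5)))
n,l,st,ce=cv2.connectedComponentsWithStats(m)
for i in range(1,n):
    if st[i,4]>800: print(st[i],ce[i],ray('wrist',ce[i],12,c))
```

```text
[ 399   53   78   58 1447] [437.64270905  82.70905321] [[ 811.39170299 -149.94287597]]
[  123   116   208   142 10426] [218.56809898 181.36850182] [[617.19074407  47.04898562]]
```

Request:
send_rows --deltas '[[[0, 0, -0.01], [0, 0, 0]], [[0, 0, -0.03], [0, 0, 0]], [[0, 0, -0.04], [0, 0, 0]], [[0, 0, 0], [0, 0, 0]], [[0, 0, 0], [0, 0, 0]]]'

```text
time_s: 19.05
ee_pos: [648.5, -20.8, 136.0]
ee_rot: [180.0, 0.1, 21.1]
force: [-0.7, 0.5, -4.1]
gripper_width: 49.6
gripper_force: 31.0
```

Run:
```python
from h import *
im=grab_frame('side');cv2.imwrite('pics/s2.png',cv2.resize(im[80:280,190:400],(630,600))[:,:,::-1])
s=state();print(s['ee_pos'],s['force'],s['torque'],s['gripper_width'],s['gripper_force'])
```

```text
[647.95936069 -20.66843998 135.39893747] [-0.54573372 -0.89583927 -4.31430885] [-3.11819857e-02  2.81529923e-02 -5.47140069e-05] 49.49949889489831 30.9825424477458
```

View pics/s2.png

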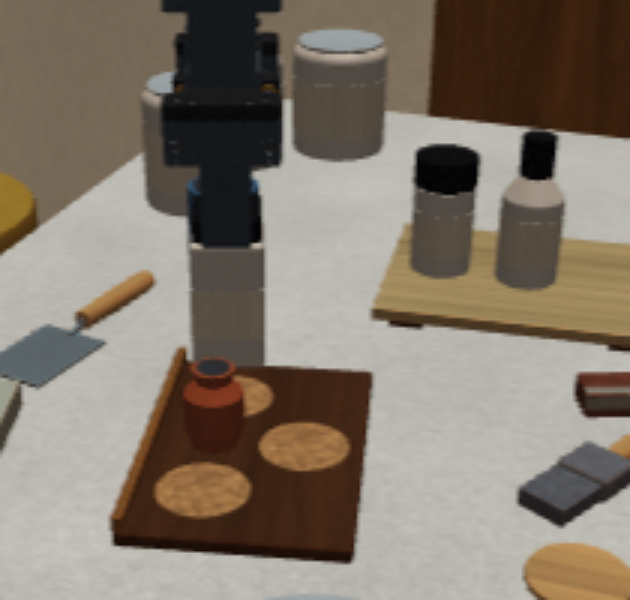

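Request:
send_rows --deltas '[[[0, 0, -0.03], [0, 0, 0]], [[0, 0, -0.06], [0, 0, 0]], [[0, 0, -0.06], [0, 0, 0]], [[-0.03, 0.016, -0.05], [0, 0, 0]], [[-0.05, 0.027, -0.02], [0, 0, 0]], [[-0.06, 0.033, 0], [0, 0, 0]], [[-0.06, 0.033, 0], [0, 0, 0]], [[-0.06, 0.033, 0], [0, 0, 0]], [[-0.06, 0.033, 0], [0, 0, 0]], [[-0.06, 0.033, 0], [0, 0, 0]]]'

```text
time_s: 20.1
ee_pos: [507.1, -186.6, 245.2]
ee_rot: [-179.9, 0.1, 21.1]
force: [0.4, -0.5, -3.5]
gripper_width: 49.7
gripper_force: 31.1
```

Request:
send_rows --deltas '[[[-0.06, 0.033, 0], [0, 0, 0]], [[-0.06, 0.033, 0], [0, 0, 0]], [[-0.06, 0.033, 0], [0, 0, 0]], [[-0.06, 0.033, 0], [0, 0, 0]], [[-0.05, 0.025, 0], [0, 0, 0]], [[-0.012, 0.005, 0.02], [0, 0, 0]], [[0, 0, 0.05], [0, 0, 0]], [[0, 0, 0.06], [0, 0, 0]], [[0, 0, 0.06], [0, 0, 0]], [[0, 0, 0.05], [0, 0, 0]]]'

```text
time_s: 21.1
ee_pos: [396.2, -314.2, 123.9]
ee_rot: [-179.8, 0.1, 21.1]
force: [0.3, -0.3, -3.6]
gripper_width: 49.5
gripper_force: 31.1
```

Request:
send_rows --deltas '[[[0, 0, 0.02], [0, 0, 0]], [[0, 0, 0.012], [0, 0, 0]], [[0, 0, 0.008], [0, 0, 0]], [[0, 0, 0.003], [0, 0, 0]], [[0, 0, 0], [0, 0, 0]], [[0, 0, 0], [0, 0, 0]]]'

```text
time_s: 21.7
ee_pos: [397.6, -316.0, 106.1]
ee_rot: [179.9, -0.0, 21.1]
force: [0.0, -0.2, -2.9]
gripper_width: 50.0
gripper_force: 31.1
```

Request:
send_rows --deltas '[[[0, 0, 0.003], [0, 0, 0]], [[0, 0, 0], [0, 0, 0]], [[0, 0, 0], [0, 0, 0]]]'

```text
time_s: 22.0
ee_pos: [397.2, -315.7, 104.0]
ee_rot: [180.0, -0.0, 21.1]
force: [-0.6, 0.8, -3.8]
gripper_width: 49.4
gripper_force: 31.1
```

Request:
send_rows --deltas '[[[0, 0, 0.002], [0, 0, 0]], [[0, 0, 0], [0, 0, 0]], [[0, 0, 0], [0, 0, 0]]]'

```text
time_s: 22.3
ee_pos: [397.4, -315.8, 103.2]
ee_rot: [180.0, -0.0, 21.1]
force: [-0.7, 1.2, -0.9]
gripper_width: 50.0
gripper_force: 31.2
```

Request:
send_rows --deltas '[[[0, 0, 0], [0, 0, 0]], [[0, 0, 0], [0, 0, 0]], [[0, 0, 0], [0, 0, 0]], [[0, 0, -0.02], [0, 0, 0]], [[0, 0, -0.05], [0, 0, 0]], [[0, 0, -0.06], [0, 0, 0]], [[0, 0, -0.06], [0, 0, 0]], [[0.03, -0.02, -0.03], [0, 0, 0]], [[0.06, -0.043, -0.02], [0, 0, 0]], [[0.07, -0.05, 0], [0, 0, 0]]]' --grip 0

```text
time_s: 23.3
ee_pos: [452.8, -234.6, 225.6]
ee_rot: [179.8, -0.2, 20.9]
force: [0.8, 0.3, -0.3]
gripper_width: 91.1
gripper_force: 0.0
```

Request:
send_rows --deltas '[[[0.07, -0.05, 0], [0, 0, 0]], [[0.07, -0.05, 0], [0, 0, 0]], [[0.07, -0.05, 0], [0, 0, 0]], [[0.07, -0.05, 0], [0, 0, 0]], [[0.07, -0.05, 0], [0, 0, 0]], [[0.07, -0.05, 0], [0, 0, 0]], [[0.07, -0.05, 0], [0, 0, 0]], [[0.05, -0.035, 0], [0, 0, 0]], [[0, 0, 0], [0, 0, 0]], [[0, 0, 0], [0, 0, 0]]]'

```text
time_s: 24.3
ee_pos: [634.2, 42.8, 223.0]
ee_rot: [180.0, 0.0, 21.1]
force: [-0.2, 1.0, 0.6]
gripper_width: 91.4
gripper_force: 0.0
```

Run:
```python
from h import *
for i in range(2): grab_frame('side')
go([634.5,42.5,35])
c=calibration('wrist');im=grab_frame('wrist');np.savez('w3.npz',**c)
cv2.imwrite('pics/w3.png',im[:,:,::-1]);cv2.imwrite('pics/w3c.png',cv2.resize(im[80:290,140:420],(800,600))[:,:,::-1])
d=trace('wrist','vase');print([(x['p'],x['bbox']) for x in d])
print(proj('wrist',[[634.5,42.5,74],[570.8,26.6,12],[618.5,103,12],[648.4,-21,12]],c))
```

```text
at [633.7  41.6 223.2] [1.7997e+02 2.0000e-02 2.1030e+01] -> [634.5, 42.5, 35] shift [ 0.0023 -0.0013  0.3765] aftershift [ 0.0021 -0.0011  0.3765] turn [0.0011 0.0006 0.    ] rows>= 3.8
[(0.72, [523.4, 144.3, 36.6, 62.9]), (0.58, [258.7, 162.3, 41.7, 38.8])]
[[279.69108518 188.41701195]
 [273.48265998 226.38279452]
 [228.28834913 170.573944  ]
 [332.24367578 183.95199482]]
```

View pics/w3c.png

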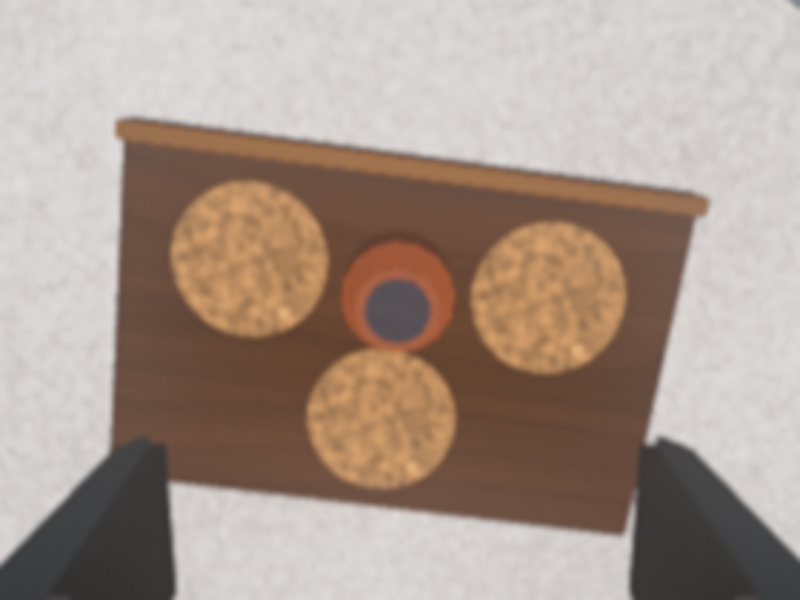

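Request:
send_rows --deltas '[[[0.002, -0.001, 0.04], [0, 0, 0]], [[0, 0, 0.06], [0, 0, 0]], [[0, 0, 0.07], [0, 0, 0]], [[0, 0, 0.07], [0, 0, 0]], [[0, 0, 0.06], [0, 0, 0]], [[0, 0, 0.04], [0, 0, 0]], [[0, 0, 0.025], [0, 0, 0]], [[0, 0, 0.011], [0, 0, 0]], [[0, 0, 0], [0, 0, 0]], [[0, 0, 0], [0, 0, 0]]]'

```text
time_s: 25.5
ee_pos: [635.9, 43.2, 36.1]
ee_rot: [180.0, -0.1, 21.1]
force: [-0.2, 0.1, 0.2]
gripper_width: 90.9
gripper_force: 0.0
```

Request:
send_rows --deltas '[[[0, 0, 0], [0, 0, 0]], [[0, 0, 0], [0, 0, 0]], [[0, 0, 0], [0, 0, 0]], [[0, 0, 0], [0, 0, 0]], [[0, 0, 0], [0, 0, 0]], [[0, 0, 0], [0, 0, 0]], [[0, 0, 0], [0, 0, 0]], [[0, 0, 0], [0, 0, 0]], [[0, 0, 0], [0, 0, 0]]]' --grip 1 --grip_force 20

```text
time_s: 26.4
ee_pos: [634.9, 43.5, 34.8]
ee_rot: [-180.0, 0.0, 21.1]
force: [-0.3, 0.5, 0.0]
gripper_width: 42.2
gripper_force: 20.0
```

Run:
```python
from h import *
im=grab_frame('top')
hsv=cv2.cvtColor(im,cv2.COLOR_RGB2HSV)
d=trace('top','wheel')[0];m=d['pixels'].astype(np.uint8);print(d['p'],d['bbox'])
c=max(cv2.findContours(m,0,1)[0],key=cv2.contourArea);e=cv2.fitEllipse(cv2.convexHull(c));print('top',e,ray('top',e[0],70),ray('top',e[0],66))
# inner ring projected at guess, both cams
t=np.linspace(0,6.28,60,False)
im2=grab_frame('side');s=grab_frame('side').copy()
for nm,I in (('top',im.copy()),('side',s)):
    P=np.c_[461.4+85*np.cos(t),329.3+85*np.sin(t),70+0*t]
    for q in proj(nm,np.r_[P,[[461.4,329.3,70]]]): I[int(round(q[1])),int(round(q[0]))]=(255,0,0)
    cv2.imwrite(f'pics/{nm}_wh.png',I[:,:,::-1])
a=cv2.resize(cv2.imread('pics/top_wh.png')[225:325,70:175],(420,400),interpolation=0)
b=cv2.resize(cv2.imread('pics/side_wh.png')[270:370,230:360],(380,400),interpolation=0)
cv2.imwrite('pics/wh.png',np.hstack([a,b]))
```

```text
0.7 [78.0, 232.3, 88.6, 85.5]
top ((123.68264770507812, 276.0608825683594), (83.99435424804688, 87.53550720214844), 50.441654205322266) [[460.95531049 329.76628917]] [[460.95162647 330.95619639]]
```

View pics/wh.png

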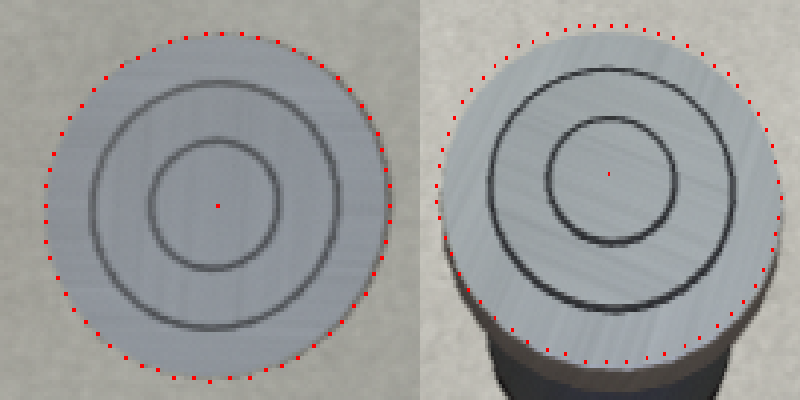

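Request:
send_rows --deltas '[[[0, 0, -0.02], [0, 0, 0]], [[0, 0, -0.05], [0, 0, 0]], [[0, 0, -0.06], [0, 0, 0]], [[0, 0, -0.06], [0, 0, 0]], [[-0.005, -0.03, -0.05], [0, 0, 0]], [[-0.01, -0.055, -0.04], [0, 0, 0]], [[-0.011, -0.065, 0], [0, 0, 0]], [[-0.011, -0.065, 0], [0, 0, 0]], [[-0.011, -0.065, 0], [0, 0, 0]], [[-0.011, -0.065, 0], [0, 0, 0]]]'

```text
time_s: 27.6
ee_pos: [544.7, 194.5, 175.5]
ee_rot: [180.0, -0.0, 21.1]
force: [0.0, 1.6, -1.3]
gripper_width: 41.9
gripper_force: 20.0
```

Request:
send_rows --deltas '[[[-0.011, -0.065, 0], [0, 0, 0]], [[-0.011, -0.065, 0], [0, 0, 0]], [[-0.011, -0.065, 0], [0, 0, 0]], [[-0.011, -0.065, 0], [0, 0, 0]], [[-0.01, -0.04, 0], [0, 0, 0]], [[-0.004, -0.015, 0], [0, 0, 0]], [[0, 0, 0], [0, 0, 0]], [[0, 0, 0], [0, 0, 0]], [[0, 0, 0], [0, 0, 0]], [[0, 0, 0], [0, 0, 0]]]'

```text
time_s: 28.6
ee_pos: [462.3, 329.4, 174.8]
ee_rot: [180.0, -0.0, 21.0]
force: [1.0, 0.6, -0.6]
gripper_width: 42.4
gripper_force: 20.0
```

Run:
```python
from h import *
c=calibration('wrist');s=state();im=grab_frame('wrist').copy();np.savez('w4.npz',**c)
print(s['ee_pos'],s['ee_rot'],s['force'],s['gripper_width'])
t=np.linspace(0,6.28,90,False)
cv2.imwrite('pics/w4.png',im[:,:,::-1])
P=np.r_[np.c_[461.5+85*np.cos(t),330+85*np.sin(t),70+0*t],[[461.5,330,70]]]
I=cv2.resize(im[100:310,140:420],(800,600))
for q in proj('wrist',P,c): cv2.circle(I,tuple(int(v) for v in ((q-[140,100])*2.857)),2,(255,0,0),-1)
cv2.imwrite('pics/w4c.png',I[:,:,::-1])
```

```text
[462.33830315 329.41056942 174.82569766] [ 1.79980337e+02 -1.13612635e-03  2.09933387e+01] [ 1.02515193  0.559892   -0.64759562] 42.395194202891716
```

View pics/w4c.png

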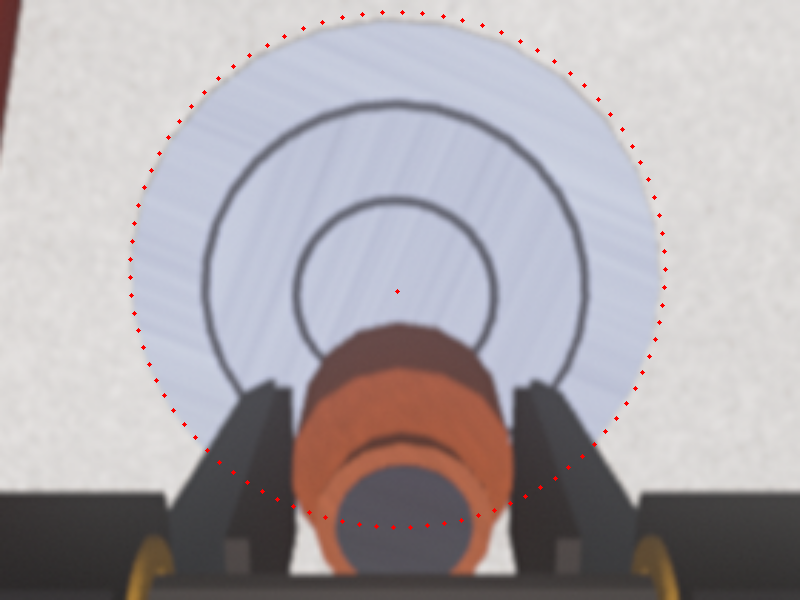

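Request:
send_rows --deltas '[[[-0.003, 0, 0.03], [0, 0, 0]], [[0, 0, 0.05], [0, 0, 0]], [[0, 0, 0.05], [0, 0, 0]], [[0, 0, 0.02], [0, 0, 0]], [[0, 0, 0.009], [0, 0, 0]], [[0, 0, 0.002], [0, 0, 0]], [[0, 0, 0], [0, 0, 0]], [[0, 0, 0], [0, 0, 0]]]'

```text
time_s: 29.45
ee_pos: [461.0, 330.2, 95.4]
ee_rot: [-180.0, -0.1, 21.1]
force: [-0.2, 1.0, -1.3]
gripper_width: 42.5
gripper_force: 20.0
```

Request:
send_rows --deltas '[[[0, 0, 0.002], [0, 0, 0]], [[0, 0, 0], [0, 0, 0]], [[0, 0, 0], [0, 0, 0]]]'

```text
time_s: 29.75
ee_pos: [460.4, 329.8, 93.5]
ee_rot: [180.0, -0.0, 21.1]
force: [0.4, 0.3, -0.7]
gripper_width: 42.4
gripper_force: 20.0
```

Request:
send_rows --deltas '[[[0, 0, 0.001], [0, 0, 0]], [[0, 0, 0], [0, 0, 0]], [[0, 0, 0], [0, 0, 0]]]'

```text
time_s: 30.05
ee_pos: [460.4, 329.7, 92.8]
ee_rot: [180.0, -0.0, 21.1]
force: [-0.2, -0.4, -0.2]
gripper_width: 42.1
gripper_force: 20.0
```

Request:
send_rows --deltas '[[[0, 0, 0.001], [0, 0, 0]], [[0, 0, 0], [0, 0, 0]], [[0, 0, 0], [0, 0, 0]]]'

```text
time_s: 30.35
ee_pos: [460.6, 329.9, 92.8]
ee_rot: [-180.0, -0.0, 21.1]
force: [-1.1, 0.6, 3.1]
gripper_width: 42.4
gripper_force: 20.0
```

Request:
send_rows --deltas '[[[0, 0, 0], [0, 0, 0]], [[0, 0, 0], [0, 0, 0]], [[0, 0, 0], [0, 0, 0]], [[0, 0, 0], [0, 0, 0]], [[0, 0, -0.01], [0, 0, 0]], [[0, 0, -0.05], [0, 0, 0]], [[0, 0, -0.06], [0, 0, 0]], [[0, 0, -0.06], [0, 0, 0]], [[-0.015, 0.03, -0.04], [0, 0, 0]], [[-0.03, 0.06, -0.02], [0, 0, 0]]]' --grip 0

```text
time_s: 31.35
ee_pos: [456.8, 281.2, 214.8]
ee_rot: [-179.9, -0.3, 21.2]
force: [0.5, -1.4, -0.1]
gripper_width: 91.2
gripper_force: 0.0
```

Request:
send_rows --deltas '[[[-0.037, 0.074, 0], [0, 0, 0]], [[-0.037, 0.074, 0], [0, 0, 0]], [[-0.037, 0.074, 0], [0, 0, 0]], [[-0.037, 0.074, 0], [0, 0, 0]], [[-0.037, 0.074, 0], [0, 0, 0]], [[-0.037, 0.074, 0], [0, 0, 0]], [[-0.037, 0.074, 0], [0, 0, 0]], [[-0.037, 0.074, 0], [0, 0, 0]], [[-0.037, 0.074, 0], [0, 0, 0]], [[-0.037, 0.074, 0], [0, 0, 0]]]'

```text
time_s: 32.35
ee_pos: [415.6, -133.8, 212.9]
ee_rot: [180.0, -0.1, 21.1]
force: [0.4, 0.1, 1.0]
gripper_width: 91.4
gripper_force: 0.0
```

Run:
```python
from h import *
grab_frame('side');grab_frame('side')
im=grab_frame('top');b=grab_frame('side');s=state();go([397.4,-315.8,213])
a=cv2.resize(im[225:325,70:175],(420,400),interpolation=1)
b=cv2.resize(b[250:370,230:360],(380,400),interpolation=1)
cv2.imwrite('pics/wh2.png',np.hstack([a,b])[:,:,::-1])
```

```text
at [ 415.7 -132.6  212.5] [-1.7998e+02 -2.0000e-02  2.0930e+01] -> [397.4, -315.8, 213] shift [-0.1652  0.3291 -0.0011] aftershift [-0.1652  0.3291 -0.0009] turn [-0.0006 -0.0008  0.    ] rows>= 3.7
```

View pics/wh2.png

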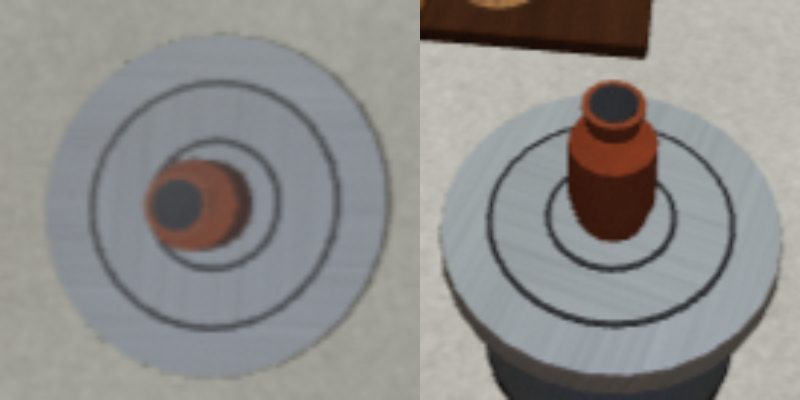

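Request:
send_rows --deltas '[[[-0.03, 0.06, 0], [0, 0, 0]], [[-0.037, 0.074, 0], [0, 0, 0]], [[-0.037, 0.074, 0], [0, 0, 0]], [[-0.037, 0.074, 0], [0, 0, 0]], [[-0.02, 0.037, 0], [0, 0, 0]], [[-0.004, 0.01, 0], [0, 0, 0]], [[0, 0, 0.02], [0, 0, 0]], [[0, 0, 0.04], [0, 0, 0]], [[0, 0, 0.05], [0, 0, 0]], [[0, 0, 0.05], [0, 0, 0]]]'

```text
time_s: 33.55
ee_pos: [398.5, -312.9, 131.3]
ee_rot: [-180.0, -0.0, 21.2]
force: [0.1, -0.3, -0.7]
gripper_width: 91.3
gripper_force: 0.0
```

Request:
send_rows --deltas '[[[0, 0, 0.03], [0, 0, 0]], [[0, 0, 0.018], [0, 0, 0]], [[0, 0, 0.01], [0, 0, 0]], [[0, 0, 0], [0, 0, 0]], [[0, 0, 0], [0, 0, 0]], [[0, 0, 0], [0, 0, 0]]]'

```text
time_s: 34.15
ee_pos: [398.6, -315.6, 104.2]
ee_rot: [179.9, -0.1, 21.1]
force: [-0.5, -0.3, -0.2]
gripper_width: 91.2
gripper_force: 0.0
```

Request:
send_rows --deltas '[[[0, 0, 0], [0, 0, 0]], [[0, 0, 0], [0, 0, 0]], [[0, 0, 0], [0, 0, 0]], [[0, 0, 0], [0, 0, 0]], [[0, 0, 0], [0, 0, 0]], [[0, 0, 0], [0, 0, 0]], [[0, 0, 0], [0, 0, 0]], [[0, 0, 0], [0, 0, 0]]]' --grip 1 --grip_force 30

```text
time_s: 34.95
ee_pos: [398.1, -315.3, 103.3]
ee_rot: [180.0, 0.0, 21.1]
force: [-0.2, 0.2, -0.2]
gripper_width: 50.0
gripper_force: 30.0
```

Request:
send_rows --deltas '[[[0, 0, -0.01], [0, 0, 0]], [[0, 0, -0.04], [0, 0, 0]], [[0, 0, -0.06], [0, 0, 0]], [[0, 0, -0.06], [0, 0, 0]], [[0, 0, -0.06], [0, 0, 0]], [[0, 0, -0.05], [0, 0, 0]], [[0.03, -0.016, -0.02], [0, 0, 0]], [[0.05, -0.027, 0], [0, 0, 0]], [[0.06, -0.033, 0], [0, 0, 0]], [[0.06, -0.033, 0], [0, 0, 0]]]'

```text
time_s: 35.95
ee_pos: [471.9, -227.4, 253.0]
ee_rot: [-179.9, 0.0, 21.0]
force: [0.6, 0.0, -3.1]
gripper_width: 49.4
gripper_force: 30.0
```

Request:
send_rows --deltas '[[[0.06, -0.033, 0], [0, 0, 0]], [[0.06, -0.033, 0], [0, 0, 0]], [[0.06, -0.033, 0], [0, 0, 0]], [[0.06, -0.033, 0], [0, 0, 0]], [[0.06, -0.033, 0], [0, 0, 0]], [[0.06, -0.033, 0], [0, 0, 0]], [[0.06, -0.033, 0], [0, 0, 0]], [[0.05, -0.025, 0], [0, 0, 0]], [[0.01, -0.005, 0], [0, 0, 0]], [[0, 0, 0], [0, 0, 0]]]'

```text
time_s: 36.95
ee_pos: [648.7, -19.7, 252.1]
ee_rot: [-180.0, 0.1, 21.2]
force: [-0.8, -0.2, -3.5]
gripper_width: 50.1
gripper_force: 30.0
```

Run:
```python
from h import *
for i in range(4): grab_frame('side'); s=state(); print(s['ee_pos'].round(1),s['force'].round(1),s['gripper_width'].round(1))
go([648.6,-20.7,97.3])
```

```text
Traceback (most recent call last):
AttributeError: 'float' object has no attribute 'round'
```

Run:
```python
from h import *
for i in range(3): grab_frame('side'); s=state(); print(s['ee_pos'].round(1),s['force'].round(1),s['gripper_width'])
go([649,-20.7,97.3])
```

```text
[648.  -21.1 252.9] [ 1.  -1.  -4.1] 49.90776317018151
[648.  -21.3 253.2] [ 0.2 -0.4 -4.1] 49.78317596722101
[648.  -21.4 253.4] [-0.5 -1.5 -4.1] 49.70478642332688
at [648.  -21.4 253.4] [1.7999e+02 4.0000e-02 2.1010e+01] -> [649, -20.7, 97.3] shift [ 0.0026 -0.0007  0.3122] aftershift [ 0.0023 -0.0007  0.3122] turn [0.0004 0.0016 0.    ] rows>= 3.1
```

Request:
send_rows --deltas '[[[0.002, -0.001, 0.04], [0, 0, 0]], [[0, 0, 0.06], [0, 0, 0]], [[0, 0, 0.06], [0, 0, 0]], [[0, 0, 0.06], [0, 0, 0]], [[0, 0, 0.04], [0, 0, 0]], [[0, 0, 0.025], [0, 0, 0]], [[0, 0, 0.015], [0, 0, 0]], [[0, 0, 0.008], [0, 0, 0]], [[0, 0, 0], [0, 0, 0]], [[0, 0, 0], [0, 0, 0]]]'

```text
time_s: 38.15
ee_pos: [650.3, -19.7, 100.5]
ee_rot: [179.9, -0.1, 21.1]
force: [0.7, 0.0, -3.9]
gripper_width: 49.8
gripper_force: 30.0
```

Request:
send_rows --deltas '[[[0, 0, 0.002], [0, 0, 0]], [[0, 0, 0], [0, 0, 0]], [[0, 0, 0], [0, 0, 0]]]'

```text
time_s: 38.45
ee_pos: [649.8, -19.6, 98.7]
ee_rot: [180.0, -0.0, 21.1]
force: [-0.2, 0.1, -3.7]
gripper_width: 49.4
gripper_force: 30.0
```

Request:
send_rows --deltas '[[[-0.002, 0.001, 0.001], [0, 0, 0]], [[0, 0, 0.001], [0, 0, 0]], [[0, 0, 0], [0, 0, 0]], [[0, 0, 0], [0, 0, 0]]]'

```text
time_s: 38.85
ee_pos: [648.8, -20.5, 97.5]
ee_rot: [180.0, 0.0, 21.1]
force: [-0.6, -0.1, -3.7]
gripper_width: 50.0
gripper_force: 30.0
```

Request:
send_rows --deltas '[[[0, 0, 0.001], [0, 0, 0]], [[0, 0, 0], [0, 0, 0]], [[0, 0, 0], [0, 0, 0]]]'

```text
time_s: 39.15
ee_pos: [649.0, -20.4, 97.4]
ee_rot: [180.0, -0.0, 21.1]
force: [-1.2, -0.2, 1.4]
gripper_width: 49.2
gripper_force: 30.0
```

Request:
send_rows --deltas '[[[0, 0, 0], [0, 0, 0]], [[0, 0, 0], [0, 0, 0]], [[0, 0, 0], [0, 0, 0]], [[0, 0, -0.01], [0, 0, 0]], [[0, 0, -0.05], [0, 0, 0]], [[0, 0, -0.06], [0, 0, 0]], [[0, 0, -0.06], [0, 0, 0.132]], [[0, 0, -0.06], [0, 0, 0.132]], [[-0.027, 0.028, 0], [0, 0, 0]], [[-0.05, 0.05, 0], [0, 0, 0]]]' --grip 0

```text
time_s: 40.15
ee_pos: [621.3, -66.7, 217.7]
ee_rot: [180.0, -0.2, 13.7]
force: [0.0, -0.9, -0.9]
gripper_width: 91.2
gripper_force: 0.0
```

Request:
send_rows --deltas '[[[-0.06, 0.06, 0], [0, 0, 0]], [[-0.06, 0.06, 0], [0, 0, 0]], [[-0.06, 0.06, 0], [0, 0, 0]], [[-0.06, 0.06, 0], [0, 0, 0]], [[-0.06, 0.06, 0], [0, 0, 0]], [[-0.06, 0.06, 0], [0, 0, 0]], [[-0.03, 0.03, 0], [0, 0, 0]], [[-0.01, 0.01, 0], [0, 0, 0]], [[0, 0, 0], [0, 0, 0]], [[0, 0, 0], [0, 0, 0]]]'

```text
time_s: 41.15
ee_pos: [473.1, -307.7, 216.7]
ee_rot: [-180.0, -0.0, 13.5]
force: [0.2, -0.3, 0.5]
gripper_width: 91.6
gripper_force: 0.0
```

Run:
```python
from h import *
for i in range(3): grab_frame('side')
go([473.1,-308.6,134.2],13.5)
```

```text
at [ 473.4 -307.4  216.8] [-1.7999e+02 -1.0000e-02  1.3610e+01] -> [473.1, -308.6, 134.2] shift [-0.0012  0.0021  0.1652] aftershift [-0.0012  0.0021  0.1652] turn [-0.0005 -0.0003  0.004 ] rows>= 1.7
```

Request:
send_rows --deltas '[[[-0.001, 0.002, 0.04], [0, 0, 0]], [[0, 0, 0.06], [0, 0, 0]], [[0, 0, 0.04], [0, 0, 0]], [[0, 0, 0.018], [0, 0, 0]], [[0, 0, 0.007], [0, 0, 0]], [[0, 0, 0], [0, 0, 0]], [[0, 0, 0], [0, 0, 0]], [[0, 0, 0], [0, 0, 0]]]'

```text
time_s: 42.1
ee_pos: [473.2, -310.0, 135.5]
ee_rot: [179.9, -0.1, 13.5]
force: [-0.3, -0.4, -1.0]
gripper_width: 90.7
gripper_force: 0.0
```

Request:
send_rows --deltas '[[[0, 0, 0], [0, 0, 0]], [[0, 0, 0], [0, 0, 0]], [[0, 0, 0], [0, 0, 0]], [[0, 0, 0], [0, 0, 0]], [[0, 0, 0], [0, 0, 0]], [[0, 0, 0], [0, 0, 0]], [[0, 0, 0], [0, 0, 0]], [[0, 0, 0], [0, 0, 0]], [[0, 0, 0], [0, 0, 0]]]' --grip 1 --grip_force 30

```text
time_s: 43.0
ee_pos: [472.5, -309.4, 134.3]
ee_rot: [-180.0, 0.0, 13.5]
force: [-0.2, 0.7, 1.2]
gripper_width: 28.3
gripper_force: 30.0
```

Request:
send_rows --deltas '[[[0, 0, -0.02], [0, 0, 0]], [[0, 0, -0.05], [0, 0, 0]], [[0, 0, -0.06], [0, 0, 0]], [[0, 0, -0.06], [0, 0, 0]], [[0, 0, -0.05], [0, 0, 0]], [[0.018, -0.028, -0.02], [0, 0, 0]], [[0.036, -0.056, 0], [0, 0, 0]], [[0.042, -0.064, 0], [0, 0, 0]], [[0.042, -0.064, 0], [0, 0, 0]], [[0.042, -0.064, 0], [0, 0, 0]]]'

```text
time_s: 44.0
ee_pos: [527.4, -151.8, 263.4]
ee_rot: [-179.9, 0.1, 13.5]
force: [0.2, -0.1, -4.0]
gripper_width: 28.2
gripper_force: 30.0
```

Request:
send_rows --deltas '[[[0.042, -0.064, 0], [0, 0, 0]], [[0.042, -0.064, 0], [0, 0, 0]], [[0.042, -0.064, 0], [0, 0, 0]], [[0.042, -0.064, 0], [0, 0, 0]], [[0.042, -0.064, 0], [0, 0, 0]], [[0.042, -0.064, 0], [0, 0, 0]], [[0.03, -0.05, 0], [0, 0, 0]], [[0.015, -0.021, 0], [0, 0, 0]], [[0, 0, 0], [0, 0, 0]], [[0, 0, 0], [0, 0, 0]]]'

```text
time_s: 45.0
ee_pos: [618.3, 100.7, 263.8]
ee_rot: [179.9, 0.1, 13.5]
force: [-0.1, -0.4, -3.5]
gripper_width: 28.3
gripper_force: 30.0
```

Run:
```python
from h import *
for i in range(3): grab_frame('side')
s=state();print(s['force'])
go([619,103,128.4],13.5)
```

```text
[ 0.952039    0.25981521 -4.37870643]
at [618.6 100.1 264.4] [1.7997e+02 2.0000e-02 1.3410e+01] -> [619, 103, 128.4] shift [ 0.0022 -0.0057  0.2721] aftershift [ 0.0021 -0.0055  0.2721] turn [ 0.0012  0.0008 -0.0031] rows>= 2.7
```

Request:
send_rows --deltas '[[[0.001, -0.004, 0.04], [0, 0, 0]], [[0, 0, 0.06], [0, 0, 0]], [[0, 0, 0.06], [0, 0, 0]], [[0, 0, 0.05], [0, 0, 0]], [[0, 0, 0.03], [0, 0, 0]], [[0, 0, 0.017], [0, 0, 0]], [[0, 0, 0.01], [0, 0, 0]], [[0, 0, 0], [0, 0, 0]], [[0, 0, 0], [0, 0, 0]], [[0, 0, 0], [0, 0, 0]]]'

```text
time_s: 46.15
ee_pos: [619.7, 103.6, 131.9]
ee_rot: [180.0, -0.1, 13.5]
force: [-0.4, 0.2, -3.2]
gripper_width: 27.9
gripper_force: 30.0
```

Request:
send_rows --deltas '[[[0, 0, 0.001], [0, 0, 0]], [[0, 0, 0], [0, 0, 0]], [[0, 0, 0], [0, 0, 0]]]'

```text
time_s: 46.45
ee_pos: [619.1, 103.6, 130.5]
ee_rot: [180.0, -0.0, 13.5]
force: [-0.3, -0.3, -3.6]
gripper_width: 28.4
gripper_force: 30.0
```

Request:
send_rows --deltas '[[[0, 0.001, 0.003], [0, 0, 0]], [[0, 0, 0], [0, 0, 0]], [[0, 0, 0], [0, 0, 0]], [[0, 0, 0], [0, 0, 0]]]'

```text
time_s: 46.85
ee_pos: [619.2, 103.1, 128.8]
ee_rot: [180.0, 0.0, 13.5]
force: [0.4, -0.4, -2.6]
gripper_width: 28.4
gripper_force: 30.0
```

Request:
send_rows --deltas '[[[0, 0, 0.001], [0, 0, 0]], [[0, 0, 0], [0, 0, 0]], [[0, 0, 0], [0, 0, 0]]]'

```text
time_s: 47.15
ee_pos: [619.2, 103.1, 128.4]
ee_rot: [180.0, -0.0, 13.5]
force: [0.2, 1.0, -2.8]
gripper_width: 27.9
gripper_force: 30.0
```

Request:
send_rows --deltas '[[[0, 0, 0.001], [0, 0, 0]], [[0, 0, 0], [0, 0, 0]], [[0, 0, 0], [0, 0, 0]]]'

```text
time_s: 47.45
ee_pos: [619.5, 103.2, 128.4]
ee_rot: [180.0, -0.1, 13.5]
force: [0.4, -0.3, 0.3]
gripper_width: 28.4
gripper_force: 30.0
```

Request:
send_rows --deltas '[[[0, 0, 0], [0, 0, 0]], [[0, 0, 0], [0, 0, 0]], [[0, 0, 0], [0, 0, 0]], [[0, 0, 0], [0, 0, 0]], [[0, 0, -0.01], [0, 0, 0]], [[0, 0, -0.04], [0, 0, 0]], [[0, 0, -0.05], [0, 0, 0]], [[-0.013, 0.03, -0.03], [0, 0, 0]], [[-0.026, 0.062, 0], [0, 0, 0]], [[-0.028, 0.066, 0], [0, 0, 0]]]' --grip 0

```text
time_s: 48.45
ee_pos: [604.9, 17.0, 193.8]
ee_rot: [179.9, -0.1, 13.6]
force: [0.8, -0.8, -1.2]
gripper_width: 91.2
gripper_force: 0.0
```

Request:
send_rows --deltas '[[[-0.028, 0.066, 0], [0, 0, 0]], [[-0.028, 0.066, 0], [0, 0, 0]], [[-0.028, 0.066, 0], [0, 0, 0]], [[-0.028, 0.066, 0], [0, 0, 0]], [[-0.028, 0.066, 0], [0, 0, 0]], [[-0.028, 0.066, 0], [0, 0, 0]], [[-0.028, 0.066, 0], [0, 0, 0]], [[-0.028, 0.066, 0], [0, 0, 0]], [[-0.02, 0.05, 0], [0, 0, 0]], [[-0.008, 0.022, 0], [0, 0, 0]]]'

```text
time_s: 49.45
ee_pos: [551.2, -305.8, 192.9]
ee_rot: [180.0, 0.0, 13.3]
force: [-0.4, -0.5, 0.4]
gripper_width: 91.4
gripper_force: 0.0
```

Run:
```python
from h import *
for i in range(4): grab_frame('side')
go([552.9,-302.8,110],13.5)
```

```text
at [ 552.4 -302.   192.9] [-179.95   -0.     13.51] -> [552.9, -302.8, 110] shift [0.0006 0.0019 0.1657] aftershift [0.0006 0.0018 0.1657] turn [-0.0017 -0.      0.0003] rows>= 1.7
```

Request:
send_rows --deltas '[[[0, 0.001, 0.04], [0, 0, 0]], [[0, 0, 0.06], [0, 0, 0]], [[0, 0, 0.04], [0, 0, 0]], [[0, 0, 0.018], [0, 0, 0]], [[0, 0, 0.007], [0, 0, 0]], [[0, 0, 0], [0, 0, 0]], [[0, 0, 0], [0, 0, 0]], [[0, 0, 0], [0, 0, 0]]]'

```text
time_s: 50.45
ee_pos: [553.4, -303.5, 111.6]
ee_rot: [179.9, -0.1, 13.5]
force: [0.6, 0.2, -0.2]
gripper_width: 91.3
gripper_force: 0.0
```

Request:
send_rows --deltas '[[[0, 0, 0], [0, 0, 0]], [[0, 0, 0], [0, 0, 0]], [[0, 0, 0], [0, 0, 0]], [[0, 0, 0], [0, 0, 0]], [[0, 0, 0], [0, 0, 0]], [[0, 0, 0], [0, 0, 0]], [[0, 0, 0], [0, 0, 0]], [[0, 0, 0], [0, 0, 0]]]' --grip 1 --grip_force 30

```text
time_s: 51.25
ee_pos: [552.7, -303.1, 110.4]
ee_rot: [-180.0, 0.0, 13.5]
force: [-1.3, 1.8, -0.4]
gripper_width: 56.3
gripper_force: 30.0
```

Request:
send_rows --deltas '[[[0, 0, -0.01], [0, 0, 0]], [[0, 0, -0.04], [0, 0, 0]], [[0, 0, -0.06], [0, 0, 0]], [[0.01, -0.03, -0.05], [0, 0, 0]], [[0.016, -0.054, 0], [0, 0, 0]], [[0.018, -0.06, 0], [0, 0, 0]], [[0.018, -0.06, 0], [0, 0, 0]], [[0.018, -0.06, 0], [0, 0, 0]], [[0.018, -0.06, 0], [0, 0, 0]], [[0.018, -0.06, 0], [0, 0, 0]]]'

```text
time_s: 52.25
ee_pos: [563.8, -101.8, 189.9]
ee_rot: [-180.0, 0.1, 13.5]
force: [0.2, 0.7, -4.5]
gripper_width: 56.3
gripper_force: 30.0
```

Request:
send_rows --deltas '[[[0.018, -0.06, 0], [0, 0, 0]], [[0.018, -0.06, 0], [0, 0, 0]], [[0.018, -0.06, 0], [0, 0, 0]], [[0.018, -0.06, 0], [0, 0, 0]], [[0.01, -0.05, 0], [0, 0, 0]], [[0.01, -0.02, 0], [0, 0, 0]], [[0, 0, 0], [0, 0, 0]], [[0, 0, 0], [0, 0, 0]], [[0, 0, 0], [0, 0, 0]]]'

```text
time_s: 53.15
ee_pos: [572.8, 57.2, 190.2]
ee_rot: [180.0, 0.0, 13.4]
force: [-0.1, -0.9, -4.2]
gripper_width: 56.0
gripper_force: 30.0
```

Run:
```python
from h import *
for i in range(3): grab_frame('side')
s=state();print(s['force'])
go([571.2,27.2,104],13.5)
```

```text
[-0.02865764 -0.66800087 -4.02343567]
at [572.8  57.5 190.4] [1.7998e+02 1.0000e-02 1.3430e+01] -> [571.2, 27.2, 104] shift [-0.0172  0.0581  0.1727] aftershift [-0.0172  0.0581  0.1727] turn [ 0.0006  0.0002 -0.0025] rows>= 1.8
```

Request:
send_rows --deltas '[[[-0.009, 0.029, 0], [0, 0, 0]], [[-0.008, 0.029, 0], [0, 0, 0]], [[0, 0, 0.03], [0, 0, 0]], [[0, 0, 0.05], [0, 0, 0]], [[0, 0, 0.05], [0, 0, 0]], [[0, 0, 0.025], [0, 0, 0]], [[0, 0, 0.011], [0, 0, 0]], [[0, 0, 0.004], [0, 0, 0]], [[0, 0, 0], [0, 0, 0]], [[0, 0, 0], [0, 0, 0]]]'

```text
time_s: 54.3
ee_pos: [572.2, 28.3, 106.4]
ee_rot: [180.0, -0.1, 13.5]
force: [0.1, 0.1, -3.2]
gripper_width: 55.9
gripper_force: 30.0
```

Request:
send_rows --deltas '[[[0, 0, 0], [0, 0, 0]], [[0, 0, 0], [0, 0, 0]]]'

```text
time_s: 54.5
ee_pos: [571.7, 28.4, 105.9]
ee_rot: [180.0, -0.1, 13.5]
force: [-0.4, -0.4, -3.3]
gripper_width: 55.6
gripper_force: 30.0
```

Request:
send_rows --deltas '[[[-0.002, 0.002, 0.002], [0, 0, 0]], [[0, 0, 0.001], [0, 0, 0]], [[0, 0, 0], [0, 0, 0]], [[0, 0, 0], [0, 0, 0]]]'

```text
time_s: 54.9
ee_pos: [570.8, 27.1, 104.3]
ee_rot: [180.0, -0.0, 13.5]
force: [-0.7, 0.1, 0.6]
gripper_width: 55.9
gripper_force: 30.0
```

Request:
send_rows --deltas '[[[0, 0, 0.001], [0, 0, 0]], [[0, 0, 0], [0, 0, 0]], [[0, 0, 0], [0, 0, 0]]]'

```text
time_s: 55.2
ee_pos: [570.9, 27.1, 104.3]
ee_rot: [180.0, -0.1, 13.5]
force: [-1.8, -0.5, 5.8]
gripper_width: 56.0
gripper_force: 30.0
```

Landed. Release, rise, and look.

Request:
send_rows --deltas '[[[0, 0, 0], [0, 0, 0]], [[0, 0, 0], [0, 0, 0]], [[0, 0, 0], [0, 0, 0]], [[0, 0, 0], [0, 0, 0]], [[0, 0, -0.01], [0, 0, 0]], [[0, 0, -0.04], [0, 0, 0]], [[0, 0, -0.05], [0, 0, 0]], [[0, 0, -0.06], [0, 0, 0]], [[0, 0, -0.06], [0, 0, 0]], [[0, 0, -0.06], [0, 0, 0]]]' --grip 0

```text
time_s: 56.2
ee_pos: [570.5, 27.1, 244.9]
ee_rot: [180.0, -0.0, 13.5]
force: [0.2, 0.1, -0.6]
gripper_width: 91.1
gripper_force: 0.0
```

Request:
send_rows --deltas '[[[-0.03, 0, 0], [0, 0, 0]], [[-0.06, 0, 0], [0, 0, 0]], [[-0.06, 0, 0], [0, 0, 0]], [[-0.06, 0, 0], [0, 0, 0]], [[-0.05, 0, 0], [0, 0, 0]], [[0, 0, 0], [0, 0, 0]], [[0, 0, 0], [0, 0, 0]]]'

```text
time_s: 56.9
ee_pos: [444.7, -3.3, 244.0]
ee_rot: [180.0, -0.1, 13.5]
force: [0.8, 0.0, -0.2]
gripper_width: 91.2
gripper_force: 0.0
```

Run:
```python
from h import *
a=grab_frame('top');b=grab_frame('side');print(state()['time_s'])
a=cv2.resize(a[100:330,70:345],(400,335));b=cv2.resize(b[100:380,100:434],(400,335))
cv2.imwrite('pics/fin.png',np.hstack([a,b])[:,:,::-1])
```

```text
57.0
```

View pics/fin.png

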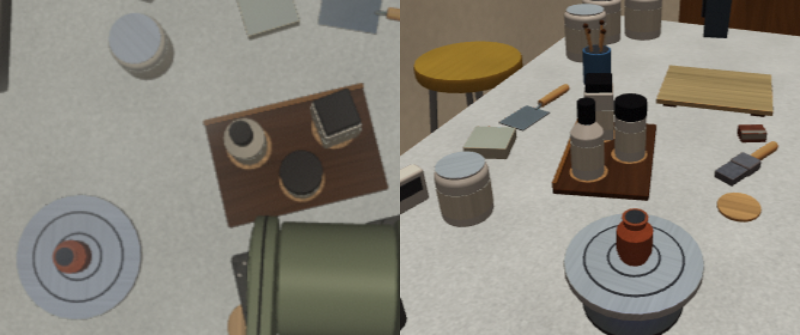

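The picture shows all three containers upright on their cork spots: bottle at (245,140), canister at (335,120), jar at (300,175). The vase stands centred on the wheel at (635,240), and the board is empty.

```bash
python3 -c "
from workcell import *
print(job_done())"
```

```text
the job is handed in; nothing more can be done
None
```

The job is handed in after about 57 s: the vase stands upright in the centre of the banding wheel, and the jar, bottle and canister are back upright on their own cork spots. The order asked was kept; the final pictures show the ware board empty and the mug and tub apparently where they started.

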